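# Start the wood lathe in the safe order

## Task

Start the wood lathe in the safe order: push the green-striped end of the main switch's rocker down until it is fully on, then press the blue button on the dust extractor's remote fully in so that it stays in, and then press the green start button on the lathe's control box all the way down, keep it down for about half a second and let it come back up. Only press with the fingers and pick nothing up: the remote stays lying where it is, and the switch and the blue button stay on. Do not press the red stop button, and leave the other things on the bench where they stand.

Things in the scene. Friction and masses are not known exactly. Their poses are not given: they have to be found in the camera images.
- switch_box: Main switch: grey box fixed to the bench, 85 (x) x 115 (y) x 45 mm high, with a white rocker on top. Origin: centre of its underside; z up. The rocker's long side runs along the box's y; its green-striped end is the one at the box's +y.
- main_rocker (a joint): White rocker (paddle 34 x 72 mm), tilts about a level axis along the box's x, 63 mm above the bench. 0 = off (striped end up, 0.2 rad above level), 0.40 = fully on (0.2 rad below level), hard stop there; starts at 0 to 0.06. No spring: stays where it is left. 2 to 3 N down on the stripe moves it; the stripe goes down about 11 mm.
- main_rocker_on (a point): Centre of the top face of the green stripe, where to push down. The stripe is a rib 14 mm along the rocker by 34 mm across, 6 mm proud of the paddle, its centre 27 mm from the tilt axis. About 74 mm above the bench when off, 63 mm when on. Moves with the rocker.
- remote: Dust extractor's remote: black plastic box, 75 (x) x 120 (y) x 34 mm high, about 0.35 kg, LOOSE on the bench: to be pressed where it lies, not lifted or pushed away. Origin: centre of its underside; the blue button is over it.
- extractor_button (a joint): The blue button on the remote. 0 to 0.001 = out (start), 0.008 = fully in. Stays where it is pressed (about 3 N moves it, no spring), hard stop at 0.008 m.
- extractor_button_top (a point): Centre of the blue button's top face: round, 32 mm across, 48 mm above the bench when out, 40 mm when in (6 mm above the remote's top). Moves with the button.
- lathe_box: Lathe control box: green metal box with an aluminium top plate, fixed to the bench, 90 (x) x 150 (y) x 60 mm high. Origin: centre of its underside. Green start button 37 mm to the box's +y, red stop button (on a yellow disc) 37 mm to its -y.
- start_button (a joint): The green start button. 0 = out, 0.006 = fully down. Spring: starts to move at about 1.5 N, fully down at 5 N; comes back up when released.
- start_button_top (a point): Centre of the green start button's top face: round, 30 mm across, 74 mm above the bench when out. Moves with the button.
- stop_button (a joint): The red stop button, to be left alone. 0 = out, 0.006 = fully down; spring like the start button's.
- stop_button_top (a point): Centre of the red stop button's top face: round, 36 mm across, 74 mm above the bench.
- turned_knob: Bystander: small turned pine knob standing upright, 30 mm across, 55 mm high, loose, 40 g. Origin: centre of its underside.
- wax_tin: Bystander: small brass-coloured wax tin with a red label, 34 mm across, 50 mm high, loose, 90 g. Origin: centre of its underside.
- mug: Bystander: blue mug, 76 mm across plus handle, 90 mm high, loose, 0.3 kg. Origin: centre of its underside.
- pine_block: Bystander: pine block lying flat, 50 (x) x 100 (y) x 45 mm high, loose, 0.2 kg. Origin: centre of its underside.
Things that resemble listed ones, but are neither listed nor needed, are in the scene too. What is shaped like the remote but orange or purple is not meant.

How it is judged:
By the outcome, as a careful person would: the job done as asked, in the order asked, and still so for the second after the job is handed in, with the robot touching nothing.
It also fails if it takes over 45 s, if anything falls off the work surface, if the arm or the gripper's body presses on something with over 40 N, if the wrist force passes 120 N, or if a joint passes its speed limit or range.

## Robot

A 6-joint arm with a two-finger parallel gripper is mounted at the origin on the work surface. World frame = base frame: x ahead of the robot, y to its left, z up, the work surface at z = 0. Lengths are in mm, angles in degrees, forces in N, time in s.
With the tool pointing down it reaches from about 325 to 900 mm from the base axis. Payload 3.5 kg.
Tool frame: the origin (TCP) lies midway between the tips of the shut fingers; the grasp point (between the pads) lies 19 mm behind it (robot.grasp_offset is the distance from the TCP to the grasp point, in mm); z points along the fingers, y is the line along which they close (so a half turn about z gives the same grasp; the last joint's range is limited). The gripper opens to 85 mm and grips with 20 to 120 N. Pads are 22 mm wide; open, the fingers measure 114 mm over their backs; the gripper's body (76 mm by 85 mm) begins 54 mm behind the grasp point. The pads swing forward as they close: fully open they stand 13 mm farther back than shut.
Start: joints at [57.445, 15.837, -1.513, 72.651, 0, 84.076], TCP at [280.158, 558.689, 201.313] pointing down, gripper open.
Joint ranges: [-178.77, 178.77], [-48.84, 107.48], [-61.69, 71.31], [-111.58, 123.2], [-90, 87.43], [-180, 180]. Speed limits (degrees/s): [147.25, 147.25, 180, 180, 180, 180].

## Interface

Orientations are given as [roll, pitch, yaw] about the fixed x, y, z axes, in that order (R = Rz(yaw) Ry(pitch) Rx(roll)).
In Python, from plant import sensors, cams, ticket, robot gives the robot as it stands. The module is installed in compiled form; this text tells all that it offers.
- The arm moves only by the tool arm_command, never from a script. Its argument "rows" is a list of rows, each an object with "rot": the turn, a rotation vector about the world's x, y, z in degrees, a list of three; "slide": the shift along the world's x, y, z in mm, a list of three; "claw": the gripper command: -1 is shut, 1 is fully open, values between are in proportion. In form: [{"rot": [wx, wy, wz], "slide": [tx, ty, tz], "claw": claw}, ...]. A call has 1 to 20 rows; each row shifts and turns the commanded pose from where the row before left it; what a row does not reach is not made up. A row lasts 1/12 s, in which the tool goes at most 41.7 mm and 7.16 degrees, less where a joint would pass 70% of its speed; a pose out of reach is approached as far as the arm can. A call is refused whole if a number of a shift passes 41.7 or a number of a turn 7.16, either way. A call with a gripper value outside its range is refused whole. The fingers move at their own pace and stop on an object; "grip_force" is the grip in N (left out, the last holds). Time passes only in rows, so rows that do not move let the fingers close. It gives the time, the measured TCP pose, the force, the opening and the grip force at its end, in the units of the state.
- sensors.observe(): the state, without advancing time (a new reading comes with each control period).
- cams.read_camera(name): name is "side" or "top" or "wrist"; returns a dict with "image" (480x640x3 uint8, red, green, blue), "fx", "fy", "cx", "cy" (pixels), "rvec" (rotation vector, rad) and "tvec" (3), from world to camera coordinates, as OpenCV has them. Camera axes: x right, y down, z forward; pixel columns grow to the right and rows downward; lengths in mm; the calibration is good to about 2 mm. A picture is of the moment at which its call begins. There is no depth.
- ticket.close_job(): hands the job in; it is judged then, once.
The state is a dict: "time_s": time; "qpos": joint angles; "joint_vel": joint speeds; "joint_torque": joint torques, N m; "tool_pos": TCP position; "orientation": TCP orientation; "force": force on the tool from outside, world axes, zero at the start; "torque": the same for the moment, N m; "finger_gap": finger opening in mm; "grasp_force": force on a finger pad.
Only numpy, scipy, OpenCV 4.12 (cv2) and the standard library are available. Lean on these libraries where they do the work, as an engineer would, in place of code of your own. Each camera call takes 0.05 s, during which the arm holds its last target. There are 200 camera calls.

## Working session

There is one attempt and no reset: what is moved stays moved. The work goes in short steps, Python scripts to look and compute and a tool call to move; the robot and the scene stay as the last step left them, time stands still between calls to the robot, and variables do not carry over. Pictures are saved under pics/ and viewed, at most 11 in all, crops included, and the job is handed in when it is done.

Besides the shell and the picture viewer there is one more tool, called after "Emit:" as a command line: name --argument value ..., lists and objects as JSON in quotes. arm_command: Moves the arm, as the interface text tells. Its arguments: {"type":"object","properties":{"rows":{"type":"array","items":{"type":"object","properties":{"rot":{"type":"array","items":{"type":"number"}},"slide":{"type":"array","items":{"type":"number"}},"claw":{"type":"number"}}}},"grip_force":{"type":"number"}},"required":["rows"]}

```bash
mkdir -p pics
cat > h.py <<'E'
import numpy as np, cv2
from plant import sensors, cams, ticket, robot
def snap(n,f):
    c=cams.read_camera(n); cv2.imwrite('pics/'+f,c['image'][:,:,::-1]); np.save('pics/'+f+'.npy',c,allow_pickle=True); return c
def load(f): return np.load('pics/'+f+'.npy',allow_pickle=True).item()
def w(c,u,v,z):
    R=cv2.Rodrigues(np.array(c['rvec'],float))[0]; t=np.array(c['tvec'],float).ravel()
    d=R.T@np.array([(u-c['cx'])/c['fx'],(v-c['cy'])/c['fy'],1]); o=-R.T@t
    return np.round(o+d*(z-o[2])/d[2],1)
E
python3 - <<'E'
from h import *
for n in('top','side'): snap(n,n+'1.png')
print(sensors.observe())
E
```

```text
{'time_s': 0.1, 'qpos': array([ 5.74481479e+01,  1.58752337e+01, -1.58992761e+00,  7.26484596e+01,
       -3.56804261e-04,  8.40757211e+01]), 'joint_vel': array([-0.01721145, -0.09815772,  0.15304345,  0.02047347, -0.02087294,
       -0.03392442]), 'joint_torque': array([ 7.06937135e-04, -4.46707928e+01,  2.96128750e+01,  8.48821801e-03,
       -1.57664959e-05,  9.14115333e-06]), 'tool_pos': array([279.7225647 , 558.07164251, 200.25756121]), 'orientation': array([-1.79886949e+02, -1.13723640e-02,  1.53372416e+02]), 'force': array([ 1.25541116,  0.34334521, -0.07670322]), 'torque': array([-0.0232728 , -0.03091495,  0.02382589]), 'grasp_force': 0.0, 'finger_gap': 85.47610142309485}
```

View pics/top1.png

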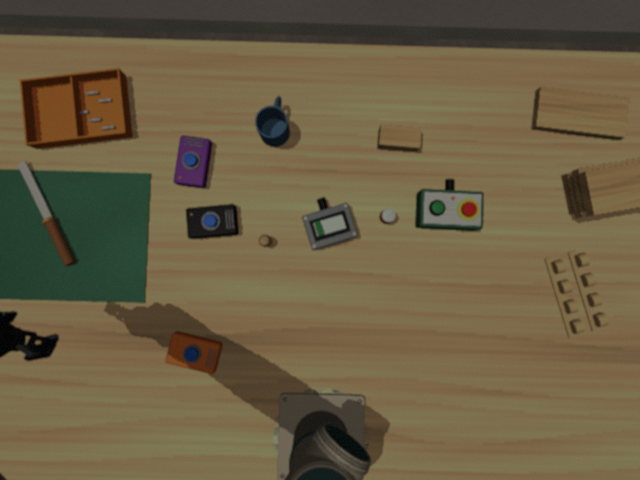

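View pics/side1.png

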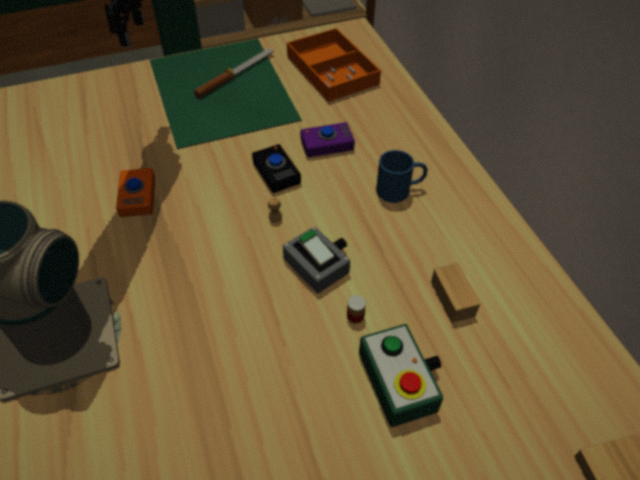

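The top view shows three remote-like boxes: black with a blue button (211,221), purple (190,160) and orange (192,354). Only the black one fits the description. The round lathe buttons are green (437,208) and red (469,209). The switch's green stripe is at about (319,228). The wax tin (389,216) and the knob (265,240) stand between them.

Run:
```python
from h import *
t=load('top1.png');s=load('side1.png')
for n,a,za,b in(('stripe',(319,228),74,(308,236)),('ext',(211,221),48,(276,160)),('start',(437,208),74,(392,345)),('stop',(469,209),74,(410,382))):
    print(n,w(t,*a,za),w(s,*b,za))
print('knob',w(t,265,240,55),'tin',w(t,389,216,50),'swbox corners',[w(t,*p,45) for p in((303,220),(348,205),(357,240),(314,248))])
im=t['image'][180:260,170:490,::-1]
im=cv2.convertScaleAbs(cv2.resize(im,(800,200),interpolation=cv2.INTER_CUBIC),alpha=1.4)
cv2.imwrite('pics/crop1.png',im)
```

```text
stripe [500.5  16.6  74. ] [498.6  11.1  74. ]
ext [512.1 273.1  48. ] [511.4 267.2  48. ]
start [ 554.7 -256.3   74. ] [ 552.7 -262.9   74. ]
stop [ 554.4 -330.7   74. ] [ 551.9 -334.2   74. ]
knob [470.2 142.8  55. ] tin [ 535.5 -148.6   50. ] swbox corners [array([520.8,  55.2,  45. ]), array([559.6, -51. ,  45. ]), array([476.6, -74.4,  45. ]), array([454.8,  27.2,  45. ])]
```

View pics/crop1.png

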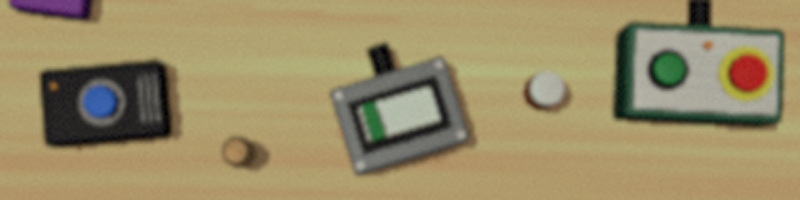

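The crop confirms it: black remote with a blue button at crop (100,101), stripe on the rocker at (373,121), green start at (668,69) and red stop at (748,73). I'll move above the switch, shutting and turning the gripper on the way.

Emit:
arm_command --rows '[{"rot": [0, 0, -6], "slide": [13.5, -34, 0], "claw": -1}, {"rot": [0, 0, -6], "slide": [13.5, -34, 0], "claw": -1}, {"rot": [0, 0, -6], "slide": [13.5, -34, 0], "claw": -1}, {"rot": [0, 0, -6], "slide": [13.5, -34, 0], "claw": -1}, {"rot": [0, 0, -6], "slide": [13.5, -34, 0], "claw": -1}, {"rot": [0, 0, -6], "slide": [13.5, -34, 0], "claw": -1}, {"rot": [0, 0, -6], "slide": [13.5, -34, 0], "claw": -1}, {"rot": [0, 0, -6], "slide": [13.5, -34, 0], "claw": -1}, {"rot": [0, 0, 0], "slide": [13.5, -34, 0], "claw": -1}, {"rot": [0, 0, 0], "slide": [13.5, -34, 0], "claw": -1}, {"rot": [0, 0, 0], "slide": [13.5, -34, 0], "claw": -1}, {"rot": [0, 0, 0], "slide": [13.5, -34, 0], "claw": -1}, {"rot": [0, 0, 0], "slide": [13.5, -34, 0], "claw": -1}, {"rot": [0, 0, 0], "slide": [13.5, -34, 0], "claw": -1}, {"rot": [0, 0, 0], "slide": [13.5, -34, 0], "claw": -1}, {"rot": [0, 0, 0], "slide": [13.5, -34, 0], "claw": -1}, {"rot": [0, 0, 0], "slide": [0, 0, 0], "claw": -1}, {"rot": [0, 0, 0], "slide": [0, 0, 0], "claw": -1}, {"rot": [0, 0, 0], "slide": [0, 0, 0], "claw": -1}]'

```text
time_s: 1.68
tool_pos: [495.5, 14.8, 200.8]
orientation: [-179.9, -0.1, 105.3]
force: [0.5, -0.5, -0.4]
finger_gap: 0.4
grasp_force: 0.0
```

Run:
```python
from h import *
snap('wrist','w1.png')
```

```text
(no output)
```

View pics/w1.png

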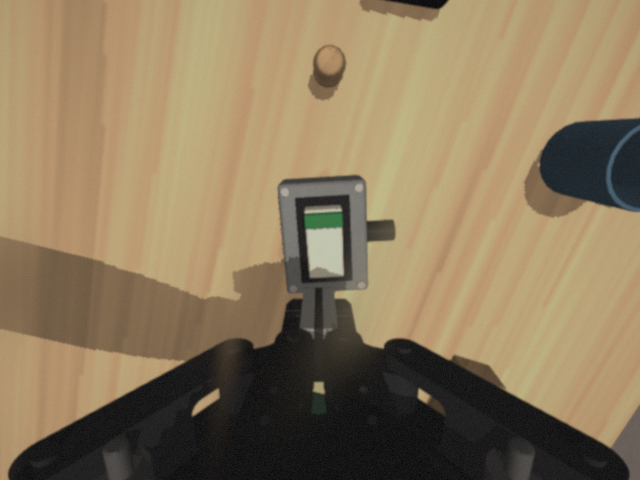

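The wrist view shows the stripe on the rocker at (323,219). The rocker is nearly in line with the tool, and the shut fingers end at about (319,335).

Run:
```python
from h import *
c=load('w1.png')
print('stripe',w(c,323,219,74),'rocker mid',w(c,324.5,243,63),'knob',w(c,328,60,55)); print(sensors.observe()['tool_pos'])
im=c['image'].astype(int); m=(im[:,:,1]-im[:,:,0]>30)&(im[:,:,1]-im[:,:,2]>15); m[:190]=0;m[240:]=0
y,x=np.nonzero(m);print(x.mean(),y.mean(),len(x),y.min(),y.max(),x.min(),x.max(), w(c,x.mean(),y.mean(),73))
```

```text
stripe [498.3  18.5  74. ] rocker mid [506.7  -5.9  63. ] knob [467.3 145.9  55. ]
[495.32615182  15.39746086 200.87883418]
323.1146025878004 220.2939001848429 541 213 228 304 342 [498.8  17.1  73. ]
```

Emit:
arm_command --rows '[{"rot": [0, 0, 0], "slide": [2.5, 3, -25], "claw": -1}, {"rot": [0, 0, 0], "slide": [0, 0, -30], "claw": -1}, {"rot": [0, 0, 0], "slide": [0, 0, -30], "claw": -1}, {"rot": [0, 0, 0], "slide": [0, 0, -25], "claw": -1}, {"rot": [0, 0, 0], "slide": [0, 0, -10], "claw": -1}, {"rot": [0, 0, 0], "slide": [0, 0, -5], "claw": -1}, {"rot": [0, 0, 0], "slide": [0, 0, -3], "claw": -1}, {"rot": [0, 0, 0], "slide": [0, 0, -3], "claw": -1}, {"rot": [0, 0, 0], "slide": [0, 0, -3], "claw": -1}, {"rot": [0, 0, 0], "slide": [0, 0, -2], "claw": -1}, {"rot": [0, 0, 0], "slide": [0, 0, -2], "claw": -1}, {"rot": [0, 0, 0], "slide": [0, 0, 0], "claw": -1}, {"rot": [0, 0, 0], "slide": [0, 0, 0], "claw": -1}]'

```text
time_s: 2.82
tool_pos: [498.9, 17.6, 63.6]
orientation: [180.0, 0.0, 105.4]
force: [-0.1, -0.5, 0.4]
finger_gap: -0.2
grasp_force: 0.0
```

Emit:
arm_command --rows '[{"rot": [0, 0, 0], "slide": [0, 0, -1], "claw": -1}, {"rot": [0, 0, 0], "slide": [0, 0, -1], "claw": -1}, {"rot": [0, 0, 0], "slide": [0, 0, 0], "claw": -1}]'

```text
time_s: 3.07
tool_pos: [498.6, 17.6, 61.2]
orientation: [-180.0, -0.0, 105.4]
force: [0.4, -0.5, -0.6]
finger_gap: -0.4
grasp_force: 0.0
```

Run:
```python
from h import *
snap('wrist','w2.png'); print(sensors.observe()['force'])
```

```text
[ 0.05513003 -0.22060818 -0.44307891]
```

View pics/w2.png

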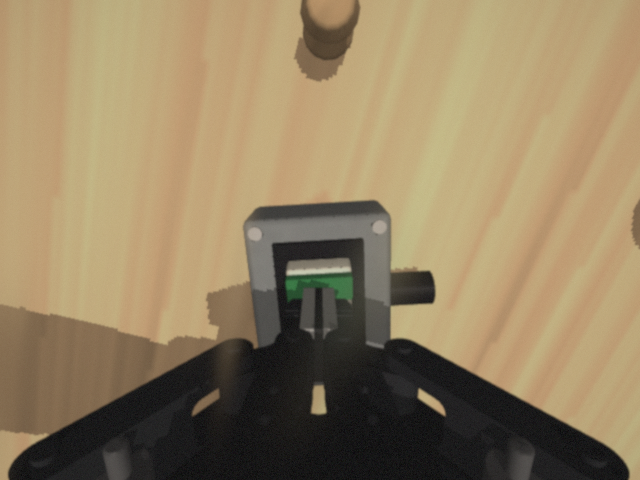

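The stripe is at (320,285), partly hidden by the fingertips at (319,310). There is no stop force yet, so I'll press further in small steps.

Emit:
arm_command --rows '[{"rot": [0, 0, 0], "slide": [0, 0, -1], "claw": -1}, {"rot": [0, 0, 0], "slide": [0, 0, -1], "claw": -1}, {"rot": [0, 0, 0], "slide": [0, 0, 0], "claw": -1}]'

```text
time_s: 3.37
tool_pos: [498.5, 17.7, 59.1]
orientation: [-180.0, -0.0, 105.4]
force: [-0.4, 0.2, 0.5]
finger_gap: -0.1
grasp_force: 0.0
```

Run:
```python
from h import *
c=load('w2.png');s=sensors.observe();print(s['tool_pos'],s['force'])
P=np.array([[498.6,17.6,61.2]]);K=np.array([[c['fx'],0,c['cx']],[0,c['fy'],c['cy']],[0,0,1.]])
print(cv2.projectPoints(P,np.array(c['rvec']),np.array(c['tvec']),K,None)[0], w(c,319,276,66), w(c,319,285,63),w(c,319,260,60))
snap('top','t2.png'); im=load('t2.png.npy'[:-4])['image'][200:260,280:380,::-1]
cv2.imwrite('pics/t2c.png',cv2.resize(im,(800,480),interpolation=cv2.INTER_CUBIC))
```

```text
[498.49252618  17.70143063  59.09088305] [-0.43061263  0.15887742  0.46262834]
[[[318.94567149 278.31436153]]] [497.7  20.9  66. ] [499.5  14.6  63. ] [495.9  27.3  60. ]
```

Run:
```python
from h import *
a=load('side1.png')['image'][200:310,260:380,::-1]; b=snap('side','s2.png')['image'][200:310,260:380,::-1]
cv2.imwrite('pics/s2c.png',cv2.resize(np.hstack([a,b]),(800,367),interpolation=cv2.INTER_CUBIC))
```

```text
(no output)
```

View pics/s2c.png

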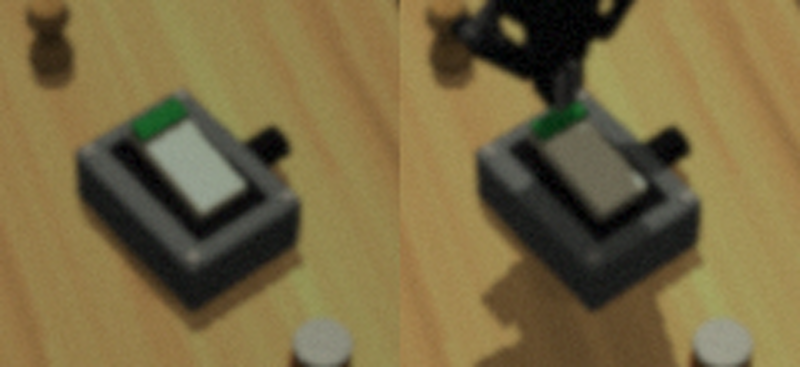

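The fingertips rest on the stripe at crop (565,105), with the rocker only partly tilted. The real tips appear to sit slightly behind the TCP. I'll keep going.

Emit:
arm_command --rows '[{"rot": [0, 0, 0], "slide": [0, 0, -1], "claw": -1}, {"rot": [0, 0, 0], "slide": [0, 0, -1], "claw": -1}]'

```text
time_s: 3.63
tool_pos: [498.8, 17.7, 57.3]
orientation: [180.0, 0.0, 105.4]
force: [-1.1, 0.2, -0.1]
finger_gap: -0.1
grasp_force: 0.0
```

Emit:
arm_command --rows '[{"rot": [0, 0, 0], "slide": [0, 0, -1], "claw": -1}, {"rot": [0, 0, 0], "slide": [0, 0, -1], "claw": -1}]'

```text
time_s: 3.8
tool_pos: [498.6, 17.7, 55.2]
orientation: [-180.0, -0.0, 105.4]
force: [0.1, -0.1, -1.0]
finger_gap: 0.1
grasp_force: 0.0
```

Emit:
arm_command --rows '[{"rot": [0, 0, 0], "slide": [0, 0, -1], "claw": -1}]'

```text
time_s: 3.88
tool_pos: [498.6, 17.7, 54.2]
orientation: [-180.0, -0.0, 105.4]
force: [0.6, 0.5, 0.2]
finger_gap: -0.1
grasp_force: 0.0
```

Run:
```python
from h import *
for f in('s2.png','w2.png'):
    c=load(f);K=np.array([[c['fx'],0,c['cx']],[0,c['fy'],c['cy']],[0,0,1.]])
    for z in(59,67,75,85): print(f,z,cv2.projectPoints(np.array([[498.6,17.7,z]]),np.array(c['rvec']),np.array(c['tvec']),K,None)[0].ravel())
    print('cam',-cv2.Rodrigues(np.array(c['rvec']))[0].T@np.array(c['tvec']).ravel())
b=snap('side','s3.png')['image'][200:310,260:380,::-1]; a=snap('wrist','w3.png')['image'][230:350,240:400,::-1]
b=cv2.resize(b,(400,366),interpolation=cv2.INTER_CUBIC);a=cv2.resize(a,(400,366),interpolation=cv2.INTER_CUBIC)
cv2.imwrite('pics/s3c.png',cv2.convertScaleAbs(np.hstack([b,a]),alpha=1.5))
```

```text
s2.png 59 [306.97218729 238.47299876]
s2.png 67 [306.93433568 235.85828022]
s2.png 75 [306.89607634 233.21539693]
s2.png 85 [306.84766871 229.87148817]
cam [ 263.16666329 -684.60096016  944.75940854]
w2.png 59 [318.98701204 276.55807544]
w2.png 67 [319.01645217 282.52211172]
w2.png 75 [319.04848153 289.01067649]
w2.png 85 [319.09270994 297.97055005]
cam [478.56328958  88.99622183 234.25215847]
```

View pics/s3c.png

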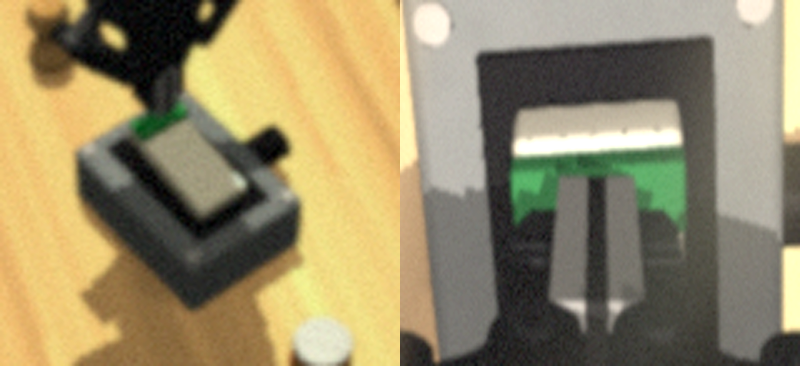

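The side crop shows the tips above the stripe at (165,105). In the wrist crop the finger ends at about (597,178), short of the TCP's projection, so the tips are probably still above the stripe with no contact. I'll keep descending in small steps and watch the force.

Emit:
arm_command --rows '[{"rot": [0, 0, 0], "slide": [0, 0, -1], "claw": -1}, {"rot": [0, 0, 0], "slide": [0, 0, -1], "claw": -1}, {"rot": [0, 0, 0], "slide": [0, 0, -1], "claw": -1}]'

```text
time_s: 4.23
tool_pos: [498.7, 17.7, 51.3]
orientation: [180.0, 0.0, 105.4]
force: [-0.7, 1.4, 0.3]
finger_gap: 0.1
grasp_force: 0.0
```

Emit:
arm_command --rows '[{"rot": [0, 0, 0], "slide": [0, 0, -1], "claw": -1}, {"rot": [0, 0, 0], "slide": [0, 0, -1], "claw": -1}]'

```text
time_s: 4.4
tool_pos: [498.6, 17.7, 49.2]
orientation: [-180.0, 0.0, 105.4]
force: [-0.3, 0.1, -0.3]
finger_gap: -0.3
grasp_force: 0.0
```

Emit:
arm_command --rows '[{"rot": [0, 0, 0], "slide": [0, 0, -1], "claw": -1}, {"rot": [0, 0, 0], "slide": [0, 0, -1], "claw": -1}]'

```text
time_s: 4.57
tool_pos: [498.7, 17.7, 47.2]
orientation: [-180.0, -0.0, 105.4]
force: [1.2, 0.4, -1.3]
finger_gap: -0.1
grasp_force: 0.0
```

Run:
```python
from h import *
def P(c): 
    R=cv2.Rodrigues(np.array(c['rvec']))[0]; K=np.array([[c['fx'],0,c['cx']],[0,c['fy'],c['cy']],[0,0,1.]]); return K@np.c_[R,np.array(c['tvec']).ravel()]
a,b=load('w1.png'),load('w2.png')
for n,p,q in(('screwL',(285,192),(254,234)),('screwR',(360,188),(380,228)),('knobtop',(330,60),(331,8)),('stripe far edge',(323,212.5),(319,276))):
    X=cv2.triangulatePoints(P(a),P(b),np.array(p,float),np.array(q,float)).ravel();print(n,X[:3]/X[3])
c=snap('wrist','w4.png');d=snap('top','t4.png');e=snap('side','s4.png')
A=cv2.resize(c['image'][200:380,220:420],(400,360),interpolation=cv2.INTER_CUBIC)
B=cv2.resize(e['image'][190:310,250:383],(400,360),interpolation=cv2.INTER_CUBIC)
cv2.imwrite('pics/c4.png',cv2.convertScaleAbs(np.hstack([A,B])[:,:,::-1],alpha=1.5))
```

```text
screwL [458.39739426  28.63212108  49.24128395]
screwR [525.96463017  50.01342574  44.73741073]
knobtop [468.24462082 151.58011296  26.94364434]
stripe far edge [496.73383129  24.24779295  74.39546149]
```

View pics/c4.png

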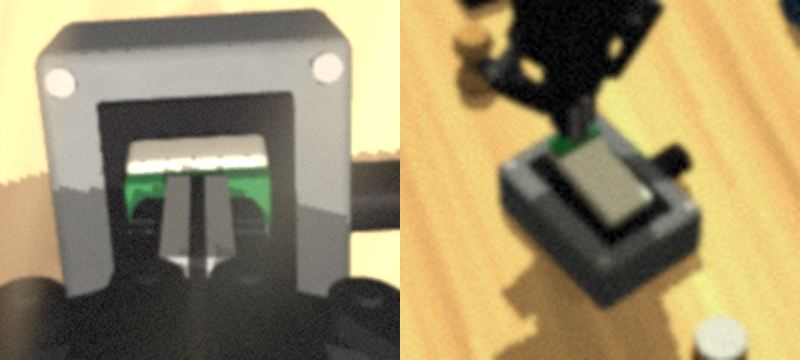

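The triangulated screws and stripe agree with the world frame, and the stripe is still at about 74 mm. So the real fingertips end roughly 25–30 mm short of the nominal TCP. In the wrist crop they are over the stripe at (197,175) and just about to touch. I'll continue in small steps and watch the force.

Emit:
arm_command --rows '[{"rot": [0, 0, 0], "slide": [0, 0, -1], "claw": -1}, {"rot": [0, 0, 0], "slide": [0, 0, -1], "claw": -1}]'

```text
time_s: 4.88
tool_pos: [498.8, 17.7, 45.4]
orientation: [180.0, 0.0, 105.4]
force: [-0.6, -0.2, -0.1]
finger_gap: -0.3
grasp_force: 0.0
```

Emit:
arm_command --rows '[{"rot": [0, 0, 0], "slide": [0, 0, -1], "claw": -1}, {"rot": [0, 0, 0], "slide": [0, 0, -1], "claw": -1}]'

```text
time_s: 5.05
tool_pos: [498.7, 17.9, 43.4]
orientation: [180.0, -0.0, 105.4]
force: [-0.9, 2.0, 3.0]
finger_gap: 0.2
grasp_force: 1.2
```

Emit:
arm_command --rows '[{"rot": [0, 0, 0], "slide": [0, 0, -1], "claw": -1}, {"rot": [0, 0, 0], "slide": [0, 0, -1], "claw": -1}]'

```text
time_s: 5.22
tool_pos: [498.6, 18.2, 41.4]
orientation: [180.0, -0.1, 105.4]
force: [-0.6, 1.3, 1.7]
finger_gap: -0.3
grasp_force: 1.2
```

Emit:
arm_command --rows '[{"rot": [0, 0, 0], "slide": [0, 0, -1], "claw": -1}, {"rot": [0, 0, 0], "slide": [0, 0, -1], "claw": -1}]'

```text
time_s: 5.38
tool_pos: [498.7, 17.9, 39.3]
orientation: [180.0, -0.0, 105.4]
force: [-0.8, 2.2, 4.1]
finger_gap: -0.4
grasp_force: 1.2
```

Contact came at TCP z≈44, so the tips sit about 30 mm behind the TCP, and the rocker is now moving. The stop should be near 33.

Emit:
arm_command --rows '[{"rot": [0, 0, 0], "slide": [0, 0, -1], "claw": -1}, {"rot": [0, 0, 0], "slide": [0, 0, -1], "claw": -1}, {"rot": [0, 0, 0], "slide": [0, 0, -1], "claw": -1}]'

```text
time_s: 5.63
tool_pos: [498.7, 18.0, 36.4]
orientation: [180.0, -0.0, 105.4]
force: [-1.4, 2.4, 3.9]
finger_gap: -0.1
grasp_force: 2.0
```

Emit:
arm_command --rows '[{"rot": [0, 0, 0], "slide": [0, 0, -1], "claw": -1}, {"rot": [0, 0, 0], "slide": [0, 0, -1], "claw": -1}]'

```text
time_s: 5.8
tool_pos: [498.9, 17.8, 34.4]
orientation: [180.0, -0.0, 105.4]
force: [-2.5, 2.8, 10.7]
finger_gap: 0.1
grasp_force: 5.6
```

Emit:
arm_command --rows '[{"rot": [0, 0, 0], "slide": [0, 0, -1], "claw": -1}]'

```text
time_s: 5.88
tool_pos: [498.9, 17.9, 34.2]
orientation: [180.0, -0.0, 105.4]
force: [-5.1, 3.9, 17.1]
finger_gap: -0.2
grasp_force: 8.7
```

Emit:
arm_command --rows '[{"rot": [0, 0, 0], "slide": [0, 0, -1], "claw": -1}]'

```text
time_s: 5.97
tool_pos: [499.0, 17.9, 34.1]
orientation: [180.0, -0.0, 105.4]
force: [-7.7, 2.9, 24.0]
finger_gap: 0.0
grasp_force: 11.9
```

The hard stop is reached at about 17–24 N, so the rocker is on. I'll lift and go over the remote.

Emit:
arm_command --rows '[{"rot": [0, 0, 0], "slide": [0, 0, 10], "claw": -1}, {"rot": [0, 0, 0], "slide": [0, 0, 30], "claw": -1}, {"rot": [0, 0, 0], "slide": [0, 0, 40], "claw": -1}, {"rot": [0, 0, 0], "slide": [0, 0, 40], "claw": -1}, {"rot": [0, 0, 0], "slide": [1.5, 30, 10], "claw": -1}, {"rot": [0, 0, 0], "slide": [1.5, 32, 0], "claw": -1}, {"rot": [0, 0, 0], "slide": [1.5, 32, 0], "claw": -1}, {"rot": [0, 0, 0], "slide": [1.5, 32, 0], "claw": -1}, {"rot": [0, 0, 0], "slide": [1.5, 32, 0], "claw": -1}, {"rot": [0, 0, 0], "slide": [1.5, 32, 0], "claw": -1}, {"rot": [0, 0, 0], "slide": [1.5, 32, 0], "claw": -1}, {"rot": [0, 0, 0], "slide": [1.5, 30, 0], "claw": -1}, {"rot": [0, 0, 0], "slide": [0, 0, 0], "claw": -1}, {"rot": [0, 0, 0], "slide": [0, 0, 0], "claw": -1}]'

```text
time_s: 7.13
tool_pos: [510.8, 270.2, 161.6]
orientation: [-180.0, 0.1, 105.5]
force: [-1.2, 0.1, -0.6]
finger_gap: 0.1
grasp_force: 0.0
```

Run:
```python
from h import *
c=snap('wrist','w5.png');d=snap('top','t5.png');e=snap('side','s5.png');print(sensors.observe()['tool_pos'])
A=cv2.resize(c['image'],(480,360))
B=cv2.resize(e['image'][210:310,265:354],(320,360),interpolation=cv2.INTER_CUBIC)
cv2.imwrite('pics/c5.png',cv2.convertScaleAbs(np.hstack([A,B])[:,:,::-1],alpha=1.5))
im=c['image'].astype(int);m=((im[:,:,2]-im[:,:,0]>50)&(im[:,:,2]>90)).astype(np.uint8)
n,l,st,ce=cv2.connectedComponentsWithStats(m)
for i in range(1,n):
    if st[i,4]>100: print(st[i],ce[i],w(c,*ce[i],48))
```

```text
[510.53733567 268.38430338 161.85837665]
[ 488  185   37   36 1060] [505.81698113 202.36981132] [656.6 331.3  48. ]
[ 305  199   36   36 1016] [322.70177165 216.16633858] [512.  278.8  48. ]
```

View pics/c5.png

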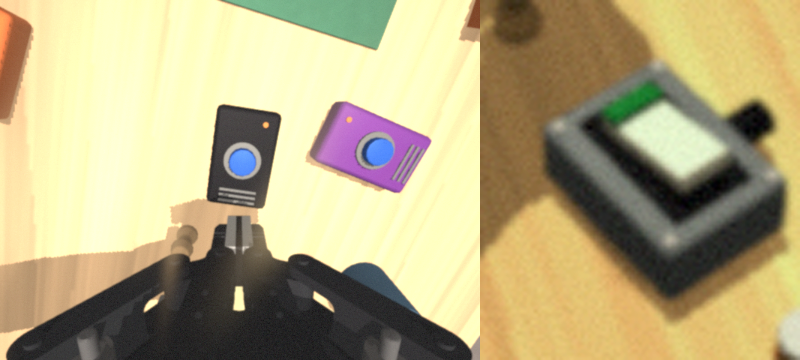

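The left panel shows the black remote's blue button at wrist pixel (323,216), the purple one well to the right, and the knob standing clear. In the right panel the rocker is on with the striped end down. I'll descend on the blue button.

Emit:
arm_command --rows '[{"rot": [0, 0, 0], "slide": [1.5, 6, -25], "claw": -1}, {"rot": [0, 0, 0], "slide": [0, 0, -35], "claw": -1}, {"rot": [0, 0, 0], "slide": [0, 0, -35], "claw": -1}, {"rot": [0, 0, 0], "slide": [0, 0, -25], "claw": -1}, {"rot": [0, 0, 0], "slide": [0, 0, -12], "claw": -1}, {"rot": [0, 0, 0], "slide": [0, 0, -5], "claw": -1}, {"rot": [0, 0, 0], "slide": [0, 0, -3], "claw": -1}, {"rot": [0, 0, 0], "slide": [0, 0, -2], "claw": -1}, {"rot": [0, 0, 0], "slide": [0, 0, 0], "claw": -1}]'

```text
time_s: 8.03
tool_pos: [513.7, 276.0, 21.8]
orientation: [179.8, -0.0, 105.3]
force: [-0.1, -0.1, 0.2]
finger_gap: -0.1
grasp_force: 0.0
```

Emit:
arm_command --rows '[{"rot": [0, 0, 0], "slide": [0, 0, -1], "claw": -1}, {"rot": [0, 0, 0], "slide": [0, 0, -1], "claw": -1}, {"rot": [0, 0, 0], "slide": [0, 0, -1], "claw": -1}]'

```text
time_s: 8.28
tool_pos: [513.0, 276.1, 18.3]
orientation: [179.9, -0.0, 105.4]
force: [-0.6, 0.5, -0.2]
finger_gap: -0.2
grasp_force: 0.0
```

Emit:
arm_command --rows '[{"rot": [0, 0, 0], "slide": [0, 0, -1], "claw": -1}, {"rot": [0, 0, 0], "slide": [0, 0, -1], "claw": -1}]'

```text
time_s: 8.45
tool_pos: [512.8, 276.0, 16.0]
orientation: [179.9, -0.0, 105.4]
force: [-0.3, -0.3, 2.9]
finger_gap: 0.1
grasp_force: 1.5
```

Emit:
arm_command --rows '[{"rot": [0, 0, 0], "slide": [0, 0, -1], "claw": -1}]'

```text
time_s: 8.53
tool_pos: [512.8, 276.0, 14.9]
orientation: [179.9, -0.0, 105.4]
force: [-0.6, 0.3, 2.5]
finger_gap: 0.5
grasp_force: 1.5
```

Emit:
arm_command --rows '[{"rot": [0, 0, 0], "slide": [0, 0, -1], "claw": -1}, {"rot": [0, 0, 0], "slide": [0, 0, -1], "claw": -1}, {"rot": [0, 0, 0], "slide": [0, 0, -1], "claw": -1}, {"rot": [0, 0, 0], "slide": [0, 0, -1], "claw": -1}]'

```text
time_s: 8.87
tool_pos: [512.7, 276.0, 10.5]
orientation: [179.9, -0.0, 105.4]
force: [0.8, 1.1, 2.6]
finger_gap: 0.3
grasp_force: 1.5
```

Emit:
arm_command --rows '[{"rot": [0, 0, 0], "slide": [0, 0, -1], "claw": -1}]'

```text
time_s: 8.95
tool_pos: [512.8, 276.0, 9.9]
orientation: [179.9, -0.0, 105.4]
force: [-1.4, -0.1, 13.0]
finger_gap: -0.0
grasp_force: 6.6
```

Emit:
arm_command --rows '[{"rot": [0, 0, 0], "slide": [0, 0, -1], "claw": -1}]'

```text
time_s: 9.03
tool_pos: [512.9, 276.0, 9.9]
orientation: [179.9, -0.0, 105.4]
force: [-4.0, -0.9, 18.2]
finger_gap: -0.1
grasp_force: 9.3
```

Emit:
arm_command --rows '[{"rot": [0, 0, 0], "slide": [0, 0, -1], "claw": -1}]'

```text
time_s: 9.12
tool_pos: [512.9, 276.0, 9.9]
orientation: [179.9, -0.0, 105.4]
force: [-6.4, -1.5, 24.5]
finger_gap: 0.2
grasp_force: 12.2
```

The blue button is hard against its stop. I'll lift and go over the start button.

Emit:
arm_command --rows '[{"rot": [0, 0, 0], "slide": [0, 0, 5], "claw": -1}, {"rot": [0, 0, 0], "slide": [0, 0, 30], "claw": -1}, {"rot": [0, 0, 0], "slide": [0, 0, 40], "claw": -1}, {"rot": [0, 0, 0], "slide": [0, 0, 40], "claw": -1}, {"rot": [0, 0, 0], "slide": [2.6, -25, 30], "claw": -1}, {"rot": [0, 0, 0], "slide": [2.6, -34, 15], "claw": -1}, {"rot": [0, 0, 0], "slide": [2.6, -34, 0], "claw": -1}, {"rot": [0, 0, 0], "slide": [2.6, -34, 0], "claw": -1}, {"rot": [0, 0, 0], "slide": [2.6, -34, 0], "claw": -1}, {"rot": [0, 0, 0], "slide": [2.6, -34, 0], "claw": -1}, {"rot": [0, 0, 0], "slide": [2.6, -34, 0], "claw": -1}, {"rot": [0, 0, 0], "slide": [2.6, -34, 0], "claw": -1}, {"rot": [0, 0, 0], "slide": [2.6, -34, 0], "claw": -1}, {"rot": [0, 0, 0], "slide": [2.6, -34, 0], "claw": -1}, {"rot": [0, 0, 0], "slide": [2.6, -34, 0], "claw": -1}, {"rot": [0, 0, 0], "slide": [2.6, -34, 0], "claw": -1}, {"rot": [0, 0, 0], "slide": [2.6, -34, 0], "claw": -1}, {"rot": [0, 0, 0], "slide": [2.6, -34, 0], "claw": -1}, {"rot": [0, 0, 0], "slide": [2.6, -34, 0], "claw": -1}, {"rot": [0, 0, 0], "slide": [2.6, -34, 0], "claw": -1}]'

```text
time_s: 10.78
tool_pos: [552.5, -260.5, 166.1]
orientation: [-179.9, -0.1, 105.4]
force: [0.8, 0.7, -0.3]
finger_gap: -0.3
grasp_force: 0.0
```

Emit:
arm_command --rows '[{"rot": [0, 0, 0], "slide": [0, 0, 0], "claw": -1}, {"rot": [0, 0, 0], "slide": [0, 0, 0], "claw": -1}, {"rot": [0, 0, 0], "slide": [0, 0, 0], "claw": -1}, {"rot": [0, 0, 0], "slide": [0, 0, 0], "claw": -1}]'

```text
time_s: 11.12
tool_pos: [553.0, -257.9, 166.6]
orientation: [-179.9, -0.1, 105.4]
force: [-0.2, -0.1, 0.6]
finger_gap: -0.2
grasp_force: 0.0
```

Run:
```python
from h import *
c=snap('wrist','w6.png');d=snap('top','t6.png');e=snap('side','s6.png');print(sensors.observe()['tool_pos'])
A=cv2.resize(c['image'],(480,360))
B=cv2.resize(d['image'][190:250,180:233],(320,360),interpolation=cv2.INTER_CUBIC)
cv2.imwrite('pics/c6.png',cv2.convertScaleAbs(np.hstack([A,B])[:,:,::-1],alpha=1.4))
im=c['image'].astype(int);m=((im[:,:,1]-im[:,:,0]>30)&(im[:,:,1]-im[:,:,2]>15)).astype(np.uint8)
n,l,st,ce=cv2.connectedComponentsWithStats(m)
for i in range(1,n):
    if st[i,4]>100: print(st[i],ce[i],w(c,*ce[i],74))
```

```text
[ 553.61144023 -257.94516198  167.2326051 ]
[261 173 113  92 680] [307.20441176 198.69558824] [ 537.1 -234.2   74. ]
[ 304  214   36   36 1027] [321.41869523 231.76338851] [ 554.9 -256.9   74. ]
```

View pics/c6.png

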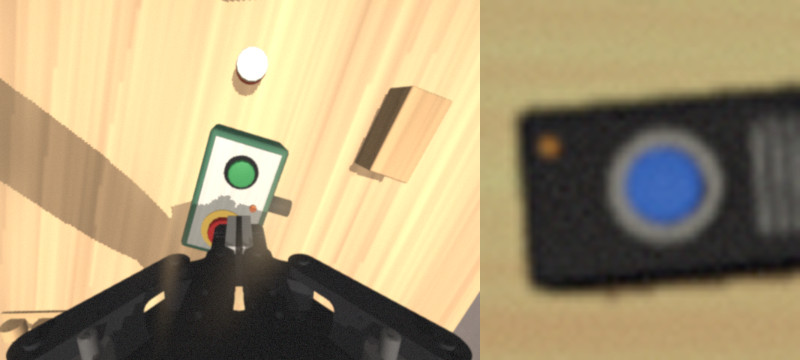

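The green start button is at wrist pixel (321,232), giving (555,-257), with red well below it in the picture. The remote lies where it was with its button in. I'll press start.

Emit:
arm_command --rows '[{"rot": [0, 0, 0], "slide": [1.5, 1, -30], "claw": -1}, {"rot": [0, 0, 0], "slide": [0, 0, -35], "claw": -1}, {"rot": [0, 0, 0], "slide": [0, 0, -30], "claw": -1}, {"rot": [0, 0, 0], "slide": [0, 0, -15], "claw": -1}, {"rot": [0, 0, 0], "slide": [0, 0, -7], "claw": -1}, {"rot": [0, 0, 0], "slide": [0, 0, -3], "claw": -1}, {"rot": [0, 0, 0], "slide": [0, 0, 0], "claw": -1}]'

```text
time_s: 11.85
tool_pos: [555.5, -257.9, 47.5]
orientation: [180.0, 0.0, 105.4]
force: [0.3, -0.3, 0.4]
finger_gap: 0.0
grasp_force: 0.0
```

Emit:
arm_command --rows '[{"rot": [0, 0, 0], "slide": [0, 0, -3], "claw": -1}, {"rot": [0, 0, 0], "slide": [0, 0, -3], "claw": -1}, {"rot": [0, 0, 0], "slide": [0, 0, -2], "claw": -1}]'

```text
time_s: 12.1
tool_pos: [557.1, -259.2, 41.0]
orientation: [179.8, 0.2, 105.4]
force: [0.5, -0.5, 3.2]
finger_gap: 0.1
grasp_force: 1.6
```

Emit:
arm_command --rows '[{"rot": [0, 0, 0], "slide": [0, 0, -2], "claw": -1}, {"rot": [0, 0, 0], "slide": [0, 0, -2], "claw": -1}]'

```text
time_s: 12.27
tool_pos: [557.2, -259.3, 37.7]
orientation: [179.8, 0.2, 105.4]
force: [-4.6, 2.0, 23.2]
finger_gap: -0.2
grasp_force: 11.4
```

Emit:
arm_command --rows '[{"rot": [0, 0, 0], "slide": [0, 0, -1], "claw": -1}]'

```text
time_s: 12.35
tool_pos: [557.2, -259.3, 37.8]
orientation: [179.8, 0.2, 105.4]
force: [-2.8, 2.6, 21.1]
finger_gap: 0.0
grasp_force: 10.4
```

It is fully down. I'll hold to make half a second, then release.

Emit:
arm_command --rows '[{"rot": [0, 0, 0], "slide": [0, 0, 0], "claw": -1}, {"rot": [0, 0, 0], "slide": [0, 0, 0], "claw": -1}, {"rot": [0, 0, 0], "slide": [0, 0, 0], "claw": -1}, {"rot": [0, 0, 0], "slide": [0, 0, 0], "claw": -1}, {"rot": [0, 0, 0], "slide": [0, 0, 10], "claw": -1}, {"rot": [0, 0, 0], "slide": [0, 0, 30], "claw": -1}, {"rot": [0, 0, 0], "slide": [0, 0, 40], "claw": -1}, {"rot": [0, 0, 0], "slide": [0, 0, 40], "claw": -1}, {"rot": [0, 0, 0], "slide": [0, 0, 0], "claw": -1}, {"rot": [0, 0, 0], "slide": [0, 0, 0], "claw": -1}, {"rot": [0, 0, 0], "slide": [0, 0, 0], "claw": -1}]'

```text
time_s: 13.27
tool_pos: [554.8, -258.1, 154.1]
orientation: [-180.0, -0.0, 105.4]
force: [-0.2, -0.7, -0.3]
finger_gap: 0.0
grasp_force: 0.0
```

Run:
```python
from h import *
e=snap('side','s7.png')['image']
cv2.imwrite('pics/c7.png',cv2.convertScaleAbs(cv2.resize(e[130:430,230:480],(500,600),interpolation=cv2.INTER_CUBIC)[:,:,::-1],alpha=1.4))
```

```text
(no output)
```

View pics/c7.png

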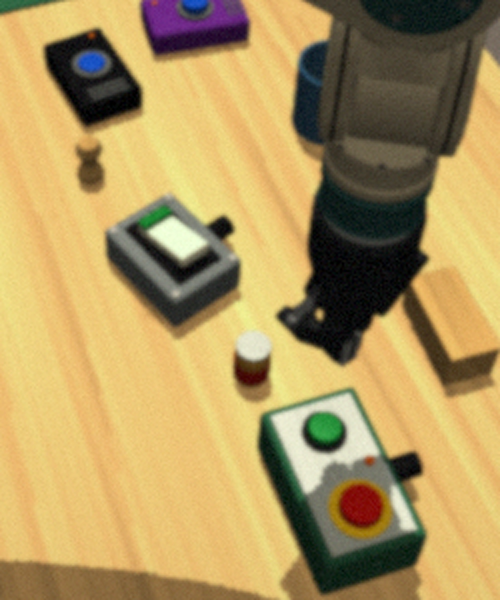

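The final picture shows the rocker on at (170,235), the blue button in at (92,63), and the start button back up at (325,430). Nothing else has moved and the gripper is clear.

```bash
python3 -c "
from plant import ticket
print(ticket.close_job())"
```

```text
the job is handed in; nothing more can be done
None
```

The job is handed in at about 13 s robot time: main switch fully on, blue extractor button in and staying in, then start held down about half a second and released, with the red stop button and everything else left alone.

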